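# Free the stop bar held by odd-handed wing knobs

## Task

Take the slotted steel stop bar off the potting jig: undo both wing knobs until the lip of the bar can pass under them, then draw the bar out towards the robot by its tab and set it down flat, tab up, on the bench in front of the jig, clear of it. One of the two knobs has a left-hand thread and nobody remembers which, so find out by turning gently either way; never force a knob against its stop, do not wrench at the bar while it is held, do not drop it, and leave the things round about where they are.

Things in the scene. Friction and masses are not known exactly. Their poses are not given: they have to be found in the camera images.
- jig: Pale timber block with dark metal top, 90 mm deep (x), 250 long (y), 24 high, fixed to the bench; steel lugs reach 153 mm from its middle at both ends. Origin at the centre of its underside; x points away from the robot (within 0.35 rad), y along the block, z up. It carries two studs at x = 0, y = +75 and -75 mm.
- stop_bar: Steel bar, 62 mm wide (x -30 to +32), 210 long (y), 5 thick, 0.2 to 0.4 kg, flat on the jig; origin at its underside, at the start over the jig's with equal axes. Two 18 mm slots at y = +-75 straddle the studs, open at the far edge, closed at x = -9. The far edge (x 24 to 32) is turned up into a lip 4.5 mm over the bar's top, which catches behind the knob flanges while they are down.
- bar_tab (a point): Where to pinch the bar's upright tab (fingers closing along y), 8 mm to -x of the bar's origin and 30 mm over its underside; axes as the bar's. The tab is 12 mm thick (y), 36 long (x), its top 41 mm over the bar's underside. With both knobs undone the bar slides straight out along the jig's -x, level; the slots leave the studs after 40 mm.
- knob_1_grip (a point): On the axis of a black wing knob, 30 mm over its flange's underside, 10 mm below its top; turns and rises with it. Wing 46 mm long (this point's x), 14 thick (y), from 8 to 40 mm over the flange's underside. Flange: radius 18, 6 thick, a 22 mm wide boss up to 10.5 mm. At home (done up tight) this point is 60 mm over the jig's underside, the flange 1 mm over the bar.
- knob_2_grip (a point): The same point on the other knob. The knobs look alike, but one has a right-hand thread (undone anticlockwise seen from above), the other a left-hand one (undone clockwise). Either knob rises 3.5 mm per rad as it is undone, sinks as much as it is done up, and must be undone at least 1.2 rad from home (4.2 mm) for the lip to pass; it stays on its stud, an end stop holds it at 2.2 rad.
- stud_1: Fixed steel stud, 14 mm thick, carrying knob 1 at x = 0, y = +75 or -75 mm of the jig; origin on its axis at the jig's top; its yaw means nothing. A knob starts 0.05 to 0.25 rad undone, so it turns a little either way, against 0.08 N m of friction, before the tight side meets a hard stop at home.
- stud_2: The like stud that carries knob 2, at the other place on the jig.
- knob_1_flange (a point): Underside centre of knob 1's steel flange, the threaded part; x along the wing when nothing twists the knob. The wing drives the flange through a spring of 2 N m per rad, so against a stop the wing twists on the flange; over 0.3 rad (0.6 N m) is forced and spoils the knob. Stop once the moment has risen some 0.2 to 0.3 N m above the friction, then turn back.
- knob_2_flange (a point): The same point on knob 2, with a like spring.
- pots: Nested black plastic pots, 76 mm wide, 108 mm high, at the left; leave alone. Origin under its middle.
- labels: Bundle of white stick labels, 109 x 17 x 15 mm, at the front right; leave alone. Origin under its middle.
- rose: Brass watering-can rose, 70 mm wide, 59 mm high, standing on its face at the front left; leave alone. Origin under its middle.
- tape: Roll of tape lying flat, 98 mm wide, 25 mm high, at the right; leave alone. Origin under its middle.
There are look-alikes about, which are no part of the job. What is shaped like the stop_bar but red is not meant.

How it is judged:
By the outcome, as a careful person would: the job done as asked, in the order asked, and still so for the second after the job is handed in, with the robot touching nothing.
It also fails if it takes over 72 s, if anything falls off the work surface, if the arm or the gripper's body presses on something with over 40 N, if the wrist force passes 120 N, or if a joint passes its speed limit or range.

## Robot

A 6-joint arm with a two-finger parallel gripper is mounted at the origin on the work surface; the furniture and walls round the work are solid. World frame = base frame: x ahead of the robot, y to its left, z up, the work surface at z = 0. Lengths are in mm, angles in rad, forces in N, time in s.
With the tool pointing down it reaches from about 350 to 975 mm from the base axis. Payload 4.9 kg.
Tool frame: the origin (TCP) lies midway between the tips of the shut fingers; the grasp point (between the pads) lies behind it (bot.tcp_to_grasp is the z of the grasp point in the tool frame, in mm); z points along the fingers, x is the direction in which the jaws open and shut, and the axes are right-handed (so a half turn about z gives the same grasp; the last joint's range is limited). The gripper opens to 85 mm and grips with 20 to 120 N. Pads are 22 mm wide; open, the fingers measure 114 mm over their backs; the gripper's body (76 mm by 85 mm) begins 54 mm behind the grasp point. The pads swing forward as they close: fully open they stand 13 mm farther back than shut.
Start: joints at [1.219, 0.053, 1.613, -0, 1.476, -0.119], TCP at [144.18, 608.123, 207.504] pointing down, gripper open.
Joint ranges: [-3.01, 3.01], [-1.01, 2.22], [0.06, 2.58], [-1.02, 4.17], [0.09, 2.62], [-3.14, 3.14]. Speed limits (rad/s): [2.57, 2.57, 3.14, 3.14, 3.14, 3.14].

## Interface

Orientations are given as a unit quaternion [x, y, z, w].
In Python, from workcell import bot gives the robot as it stands.
- The arm moves only by the tool arm_command, never from a script. Its argument "moves" is text: rows parted by semicolons, each of 5 numbers parted by spaces: the finger opening in m, from 0 to 0.0854, then the shift along the tool's x, y, z in m, then the turn about the tool's z in degrees. In form: jaw dx dy dz yaw; .... A call has exactly 5 rows; each row is the pose to reach, as a shift and turn from the pose measured when the call began, along the tool's axes at that moment; what a row does not reach only later rows make up. A row lasts 1/12 s, in which the tool goes at most 41.7 mm and 7.16 degrees, less where a joint would pass 70% of its speed; a pose out of reach is approached as far as the arm can. A call with a gripper value outside its range is refused whole. The fingers move at their own pace and stop on an object; "grip_force" is the grip in N (left out, the last holds). Time passes only in rows, so rows that repeat a pose let the fingers close, or fill a call up. It gives the time, the measured TCP pose, the force and the opening at its end, in the units of the state.
- bot.state(): the state, without advancing time (a new reading comes with each control period).
- bot.camera(name): name is "side" or "top" or "wrist"; returns (picture, depth): 400x640x3 uint8, red, green, blue; 400x640 float32, mm along the optical axis (not along the pixel's ray), 0 where there is no reading.
- bot.camera_model(name): a dict with "camera_matrix" (3x3 intrinsics, pixels), "origin" and "rotation" of the camera in the world. Camera axes: x right, y up, looking along -z (the intrinsics and any distortion apply to the point x, -y, -z); pixel columns grow to the right and rows downward; lengths in mm; the calibration is good to about 2 mm. A picture is of the moment at which its call begins: read the wrist's pose just before it. camera_model takes no time and is no camera call; for the wrist camera it gives the pose at the moment of the call.
- bot.finish_job(): hands the job in, once; it reports no verdict.
Trained networks look in the newest picture that a camera, given by its name, has taken for a name from the list of things; names that differ only in an ending like _2 or _b are one class to them, and where a whole thing is asked for, a point or a joint stands for the part that bears it (a point fixed in the world has none). Each returns a list of dicts, best first, with "p" (0 to 1); they miss things now and then, are a little off and sometimes report something else, mostly with a low value. They report only what shows in the picture. A call takes as long as a camera call. They do not tell look-alikes from the thing itself.
- bot.recognise(camera, label): "at" ([column, row] in pixels, amid what is visible of it).
The state is a dict: "time_s": time; "q": joint angles; "qvel": joint speeds; "joint_efforts": joint torques, N m; "tcp_pos": TCP position; "ee_rot": TCP orientation; "ft_force": force on the tool from outside, world axes, zero at the start; "torque": the same for the moment, N m; "width": finger opening in mm.
Only numpy, scipy, OpenCV 4.12 (cv2) and the standard library are available. Lean on these libraries where they do the work, as an engineer would, in place of code of your own. Each camera call takes 0.05 s, during which the arm holds its last target.

## Working session

There is one attempt and no reset: what is moved stays moved. The work goes in short steps, Python scripts to look and compute and a tool call to move; the robot and the scene stay as the last step left them, time stands still between calls to the robot, and variables do not carry over. Pictures are saved under pics/ and viewed, and the job is handed in when it is done.

Besides the shell and the picture viewer there is one more tool, called after "Call:" as name(argument=value, ...), one argument or row to a line, values as JSON. arm_command: Moves the arm, as the interface text tells. Its arguments: {"type":"object","properties":{"moves":{"type":"string"},"grip_force":{"type":"number"}},"required":["moves"]}

```bash
ls; mkdir -p pics; cat > h.py <<'E'
import numpy as np, cv2
from workcell import bot
from scipy.spatial.transform import Rotation as R
np.set_printoptions(precision=2,suppress=True)
def snap(cam,fn):
    m=bot.camera_model(cam); im,d=bot.camera(cam)
    cv2.imwrite('pics/'+fn+'.png',im[:,:,::-1]); np.savez('pics/'+fn+'.npz',im=im,d=d,K=m['camera_matrix'],o=m['origin'],r=m['rotation'])
    return im,d,m
def load(fn):
    z=np.load('pics/'+fn+'.npz'); return z['im'],z['d'],dict(camera_matrix=z['K'],origin=z['o'],rotation=z['r'])
def pts(d,m):
    K=np.array(m['camera_matrix']);v,u=np.indices(d.shape)
    x=(u-K[0,2])/K[0,0]*d;y=(v-K[1,2])/K[1,1]*d
    P=np.stack([x,-y,-d],-1)
    return P@np.array(m['rotation']).T+np.array(m['origin'])
def st():
    s=bot.state();print('t',s['time_s'],'tcp',np.array(s['tcp_pos']),'q',np.array(s['q']),'F',np.array(s['ft_force']),'M',np.array(s['torque']),'w',s['width']);return s
E
python3 - <<'E'
from h import *
s=st();print(s['ee_rot'],bot.tcp_to_grasp)
for c in('side','top','wrist'):
    im,d,m=snap(c,c+'0');print(c,m)
for l in('knob_1_grip','jig','stop_bar','bar_tab'):
    print(l,[(c,bot.recognise(c,l)) for c in ('top',)])
E
```

```text
pics
t 0.0 tcp [143.94 607.5  206.27] q [ 1.22  0.05  1.61 -0.    1.48 -0.12] F [-0.13  0.14 -0.09] M [-0.06 -0.05 -0.  ] w 85.2516963993252
[ 0.78  0.62 -0.    0.  ] -18.700000000000003
side {'camera_matrix': array([[413.1 ,   0.  , 325.23],
       [  0.  , 413.1 , 203.89],
       [  0.  ,   0.  ,   1.  ]]), 'origin': array([ 159.81, -717.1 ,  718.18]), 'rotation': array([ 0.45, -0.09, -0.18,  0.87])}
top {'camera_matrix': array([[516.75,   0.  , 322.8 ],
       [  0.  , 516.75, 198.99],
       [  0.  ,   0.  ,   1.  ]]), 'origin': array([ 358.79,  128.04, 1625.75]), 'rotation': array([ 0.03, -0.03, -0.71,  0.71])}
wrist {'camera_matrix': array([[329.65,   0.  , 318.91],
       [  0.  , 329.65, 198.35],
       [  0.  ,   0.  ,   1.  ]]), 'origin': array([ 63.7 , 625.89, 372.81]), 'rotation': array([-0.13, -0.1 ,  0.61,  0.77])}
knob_1_grip [('top', [])]
jig [('top', [{'at': [346.7, 171.4], 'p': 0.69}])]
stop_bar [('top', [{'at': [350.3, 163.6], 'p': 0.86}, {'at': [194.6, 253.6], 'p': 0.74}])]
bar_tab [('top', [{'at': [194.0, 255.0], 'p': 0.74}])]
```

```bash
sed -i "s/P@np.array(m\['rotation'\]).T/P@R.from_quat(m['rotation']).as_matrix().T/" h.py; python3 - <<'E'
from h import *
im,d,m=load('top0')
c=cv2.resize(im[80:330,150:500],None,fx=2.28,fy=2.28,interpolation=cv2.INTER_CUBIC)
cv2.imwrite('pics/top0c.png',c[:,:,::-1])
P=pts(d,m)
for u,v in[(347,171),(194,254),(320,200),(300,300)]:print(u,v,P[v,u])
E
```

```text
347 171 [591.71  43.35  20.15]
194 254 [332.82 512.53  36.61]
320 200 [502.1 127.9  -0.2]
300 300 [190.24 189.67  -2.08]
```

View pics/top0.png

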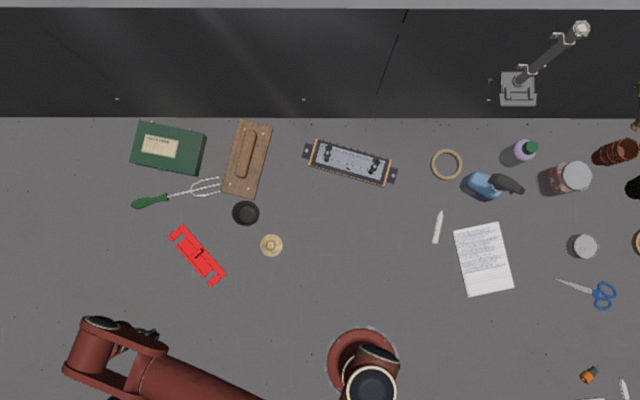

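View pics/side0.png

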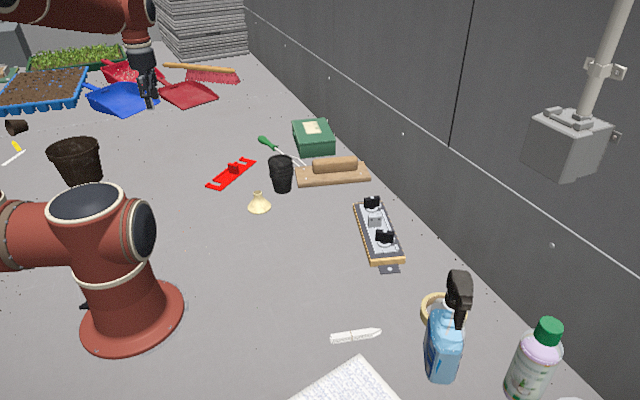

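View pics/wrist0.png

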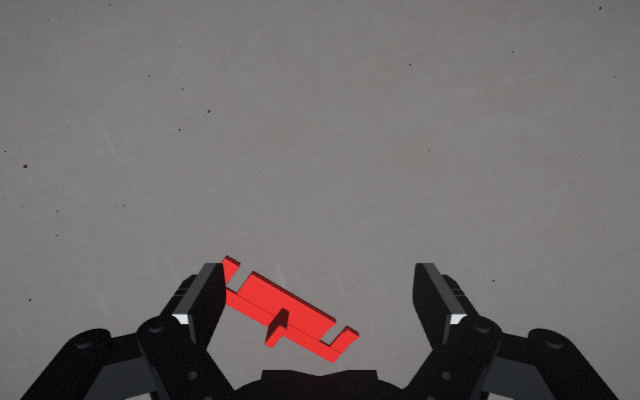

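View pics/top0c.png

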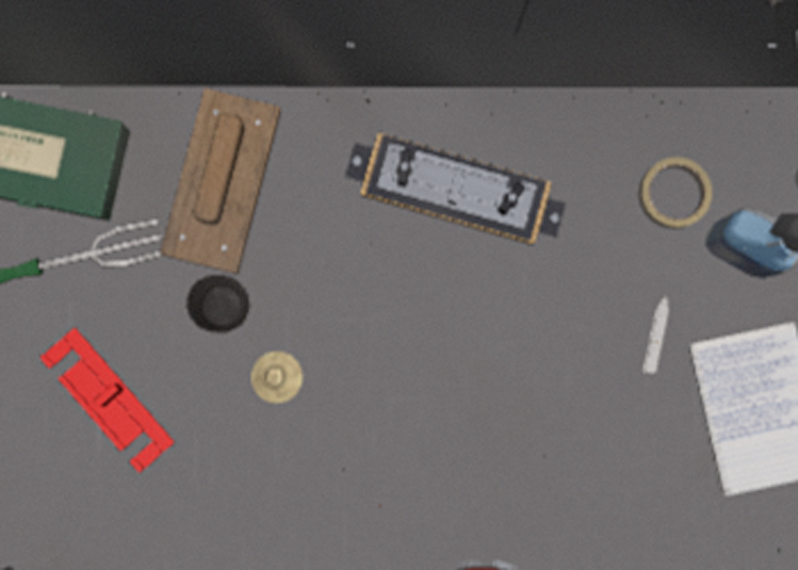

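```bash
python3 - <<'E'
from h import *
im,d,m=load('top0');P=pts(d,m)
reg=np.zeros(d.shape,bool);reg[120:200,290:410]=1
for lo,hi in((8,18),(18,27),(27,38),(45,80)):
    k=reg&(P[...,2]>lo)&(P[...,2]<hi)
    print(lo,k.sum(),P[k].mean(0) if k.any() else '')
k=reg&(P[...,2]>15)&(P[...,2]<60);r=cv2.minAreaRect(P[k][:,:2].astype(np.float32));print(r)
k=(reg&(P[...,2]>45)).astype(np.uint8)
n,l=cv2.connectedComponents(k)
for i in range(1,n):
    q=P[l==i]; print(i,len(q),q.mean(0),q[:,2].max(),cv2.minAreaRect(q[:,:2].astype(np.float32)))
for u,v in[(347,110),(347,125),(347,119),(300,60)]:print(u,v,P[v,u])
m=bot.camera_model('wrist');s=bot.state();T=R.from_quat(s['ee_rot'])
print('cam in tool',T.inv().apply(m['origin']-np.array(s['tcp_pos'])),(T.inv()*R.from_quat(m['rotation'])).as_matrix())
print(T.as_matrix())
E
```

```text
8 255 [619.46  40.74  13.61]
18 1032 [618.46  38.28  22.9 ]
27 821 [622.95  35.67  30.62]
45 198 [618.53  36.79  66.27]
((619.2099609375, 27.43536376953125), (267.9800720214844, 91.35725402832031), 73.72189331054688)
1 1 [ 358.79  128.04 1625.75] 1625.7504463858475 ((358.79083251953125, 128.03675842285156), (0.0, 0.0), 0.0)
2 1 [ 358.79  128.04 1625.75] 1625.7504463858475 ((358.79083251953125, 128.03675842285156), (0.0, 0.0), 0.0)
3 1 [ 358.79  128.04 1625.75] 1625.7504463858475 ((358.79083251953125, 128.03675842285156), (0.0, 0.0), 0.0)
4 1 [ 358.79  128.04 1625.75] 1625.7504463858475 ((358.79083251953125, 128.03675842285156), (0.0, 0.0), 0.0)
5 1 [ 358.79  128.04 1625.75] 1625.7504463858475 ((358.79083251953125, 128.03675842285156), (0.0, 0.0), 0.0)
6 1 [ 358.79  128.04 1625.75] 1625.7504463858475 ((358.79083251953125, 128.03675842285156), (0.0, 0.0), 0.0)
7 1 [ 358.79  128.04 1625.75] 1625.7504463858475 ((358.79083251953125, 128.03675842285156), (0.0, 0.0), 0.0)
8 1 [ 358.79  128.04 1625.75] 1625.7504463858475 ((358.79083251953125, 128.03675842285156), (0.0, 0.0), 0.0)
9 1 [ 358.7
[... 3542 characters left out ...]
5] 1625.7504463858475 ((358.79083251953125, 128.03675842285156), (0.0, 0.0), 0.0)
41 1 [ 358.79  128.04 1625.75] 1625.7504463858475 ((358.79083251953125, 128.03675842285156), (0.0, 0.0), 0.0)
42 1 [ 358.79  128.04 1625.75] 1625.7504463858475 ((358.79083251953125, 128.03675842285156), (0.0, 0.0), 0.0)
43 1 [ 358.79  128.04 1625.75] 1625.7504463858475 ((358.79083251953125, 128.03675842285156), (0.0, 0.0), 0.0)
347 110 [772.26  45.57  74.7 ]
347 125 [743.53  41.7   -1.4 ]
347 119 [762.47  41.76   1.16]
300 60 [767.87 172.6  513.77]
cam in tool [  -0.99  -82.38 -166.43] [[ 1.    0.   -0.  ]
 [ 0.   -0.95 -0.32]
 [-0.    0.32 -0.95]]
[[ 0.23  0.97 -0.  ]
 [ 0.97 -0.23 -0.  ]
 [-0.   -0.   -1.  ]]
```

Call:
arm_command(
  moves="0.085 -0.025 0.032 0 0; 0.085 -0.05 0.064 0 0; 0.085 -0.075 0.096 0 0; 0.085 -0.1 0.128 0 0; 0.085 -0.125 0.16 0 0",
)

```text
time_s: 0.77
tcp_pos: [271.6, 448.0, 207.3]
ee_rot: [0.784, 0.621, 0.0, 0.0]
ft_force: [0.7, 0.3, -0.7]
width: 84.9
```

Call:
arm_command(
  moves="0.085 -0.025 0.032 0 0; 0.085 -0.05 0.064 0 0; 0.085 -0.075 0.096 0 0; 0.085 -0.1 0.128 0 0; 0.085 -0.125 0.16 0 0",
)

```text
time_s: 1.18
tcp_pos: [399.5, 287.8, 207.7]
ee_rot: [0.784, 0.621, 0.0, 0.0]
ft_force: [0.5, -0.6, -0.0]
width: 85.2
```

Call:
arm_command(
  moves="0.085 -0.025 0.032 0 0; 0.085 -0.05 0.064 0 0; 0.085 -0.075 0.096 0 0; 0.085 -0.1 0.128 0 0; 0.085 -0.125 0.16 0 0",
)

```text
time_s: 1.6
tcp_pos: [527.5, 127.5, 208.0]
ee_rot: [0.784, 0.62, 0.001, 0.0]
ft_force: [0.3, 1.0, 0.7]
width: 85.1
```

```bash
python3 - <<'E'
from h import *
s=st();print(R.from_quat(s['ee_rot']).as_matrix())
E
```

```text
t 1.6 tcp [527.51 127.51 208.05] q [ 0.1  -0.15  1.8   0.    1.48 -1.24] F [0.34 1.04 0.74] M [0.05 0.04 0.03] w 85.14471361550852
[[ 0.23  0.97  0.  ]
 [ 0.97 -0.23  0.  ]
 [ 0.    0.   -1.  ]]
```

Call:
arm_command(
  moves="0.085 -0.025 0.03 0 0; 0.085 -0.045 0.055 0 0; 0.085 -0.064 0.073 0.01 0; 0.085 -0.064 0.073 0.01 0; 0.085 -0.064 0.073 0.01 0",
)

```text
time_s: 2.02
tcp_pos: [583.7, 47.4, 197.1]
ee_rot: [0.785, 0.619, 0.0, -0.0]
ft_force: [-1.2, 0.8, -0.2]
width: 85.1
```

```bash
python3 - <<'E'
from h import *
s=st()
im,d,m=snap('wrist','w1')
print(bot.recognise('wrist','knob_1_grip'),bot.recognise('wrist','bar_tab'))
P=pts(d,m);P[d==0]=0
k=((P[...,2]>62)&(P[...,2]<90)).astype(np.uint8)
n,l,S,c=cv2.connectedComponentsWithStats(k)
for i in range(1,n):
    if S[i,4]>60:
        q=P[l==i]; print(i,S[i],q.mean(0),q[:,2].max(),cv2.minAreaRect(q[:,:2].astype(np.float32)))
E
```

```text
t 2.0167 tcp [583.68  47.41 197.09] q [-0.05 -0.03  1.72  0.    1.46 -1.38] F [-1.24  0.76 -0.18] M [0.03 0.02 0.02] w 85.09064034418421
[] [{'at': [314.8, 200.1], 'p': 0.66}]
2 [619 165  21  71 801] [685.68 334.65  65.02] 69.20048217587146 ((678.1113891601562, 333.13604736328125), (73.5263671875, 18.195993423461914), 2.191293239593506)
4 [225 194  28  46 673] [600.22 -37.03  70.19] 73.11542987694838 ((601.3095703125, -38.20573425292969), (14.128246307373047, 45.46237564086914), 53.0438346862793)
5 [309 194  14  35 424] [614.31  35.63  64.81] 66.69734567530713 ((614.9478149414062, 35.47658157348633), (11.961697578430176, 35.73551559448242), 74.11986541748047)
6 [383 200  17  46 684] [641.08 104.69  69.74] 72.96506710494185 ((643.0277709960938, 105.09040832519531), (14.098918914794922, 45.41202163696289), 83.0535659790039)
9 [ 477  281  163   47 3112] [771.36 262.45  75.99] 89.99774540780896 ((771.3051147460938, 263.888671875), (170.32102966308594, 4.077279567718506), 89.79573822021484)
10 [ 216  323  212   57 3905] [771.3    5.64  76.27] 89.99494190289607 ((771.3301391601562, -2.317718505859375), (3.8240437507629395, 238.2355194091797), 0.06239166110754013)
```

View pics/w1.png

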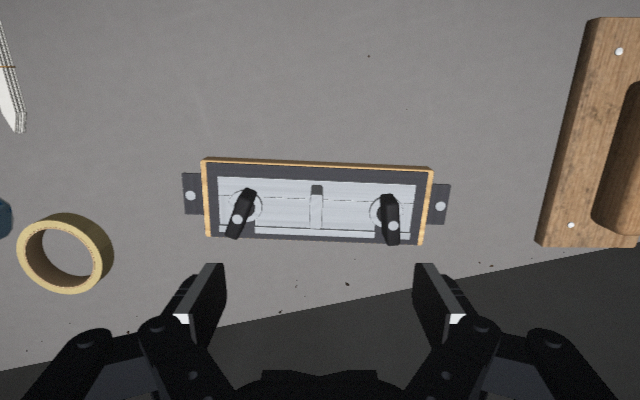

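Call:
arm_command(
  moves="0.04 0.025 0.015 0.01 -2; 0.04 0.05 0.03 0.035 -4; 0.04 0.07 0.044 0.06 -6.5; 0.04 0.07 0.044 0.077 -6.5; 0.04 0.07 0.044 0.077 -6.5",
)

```text
time_s: 2.58
tcp_pos: [639.4, 109.6, 116.6]
ee_rot: [0.746, 0.666, -0.002, -0.002]
ft_force: [-1.3, -0.2, -0.3]
width: 40.0
```

```bash
cat >> h.py <<'E'
def wings(fn,lo=62,hi=90):
    im,d,m=snap('wrist',fn);P=pts(d,m);P[d==0]=0
    k=((P[...,2]>lo)&(P[...,2]<hi)).astype(np.uint8)
    n,l,S,c=cv2.connectedComponentsWithStats(k)
    for i in range(1,n):
        q=P[l==i]
        if S[i,4]>100 and q[:,0].max()<700: print(i,S[i],q.mean(0),q[:,2].max(),cv2.minAreaRect(q[:,:2].astype(np.float32)))
def tool():
    s=st();T=R.from_quat(s['ee_rot']);M=T.as_matrix();print('yaw deg',np.degrees(np.arctan2(M[1,0],M[0,0])),'tilt',M[:2,2]);return s,M
E
python3 - <<'E'
from h import *
s,M=tool();wings('w2',64)
E
```

```text
t 2.5833 tcp [639.36 109.64 116.57] q [ 0.05  0.18  1.63  0.    1.34 -1.4 ] F [-1.33 -0.25 -0.26] M [-0.02  0.01 -0.01] w 40.03431041363174
yaw deg 83.44273558917418 tilt [-0.01  0.  ]
1 [  78  151   43   64 1553] [601.09 -35.84  69.9 ] 73.12625635846166 ((602.1627197265625, -37.827091217041016), (14.243575096130371, 46.42240524291992), 52.60831069946289)
2 [202 163  20  50 727] [614.68  35.99  65.  ] 67.05488846677886 ((614.9647827148438, 35.952796936035156), (11.80780029296875, 35.332481384277344), 73.59016418457031)
4 [ 305  184   21   63 1203] [641.26 105.75  70.14] 72.67986133997928 ((642.907958984375, 105.53276824951172), (13.900015830993652, 45.06113815307617), 83.7291030883789)
```

View pics/w2.png

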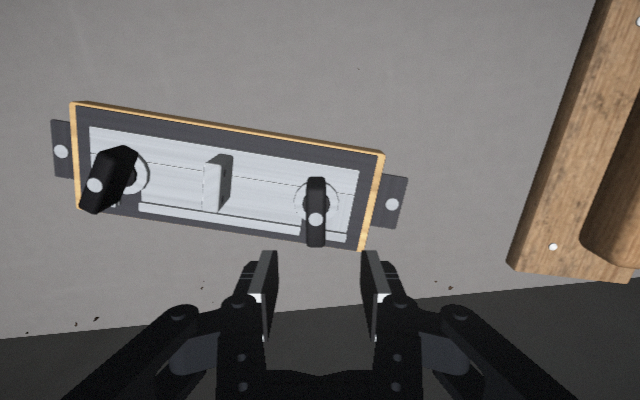

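Call:
arm_command(
  moves="0.04 -0.0035 0.004 0.01 0; 0.04 -0.0035 0.004 0.025 0; 0.04 -0.0035 0.004 0.035 0; 0.04 -0.0035 0.004 0.035 0; 0.04 -0.0035 0.004 0.035 0",
)

```text
time_s: 3.05
tcp_pos: [642.9, 104.7, 83.1]
ee_rot: [0.747, 0.665, -0.002, -0.002]
ft_force: [0.4, 0.4, 0.3]
width: 40.3
```

```bash
python3 - <<'E'
from h import *
s,M=tool();
print('need tool', M.T@(np.array([643,105.5,44])-s['tcp_pos']))
E
```

```text
t 3.05 tcp [642.92 104.74  83.13] q [ 0.05  0.22  1.65  0.    1.28 -1.41] F [0.38 0.38 0.28] M [ 0.03  0.01 -0.  ] w 40.33360163585036
yaw deg 83.36011338414953 tilt [-0.  0.]
need tool [ 0.77  0.19 39.13]
```

Call:
arm_command(
  moves="0.04 0.001 0 0.02 0; 0.04 0.001 0 0.039 0; 0.04 0.001 0 0.039 0; 0.014 0.001 0 0.039 0; 0 0.001 0 0.039 0",
  grip_force=40,
)

```text
time_s: 3.47
tcp_pos: [643.7, 105.7, 45.6]
ee_rot: [0.747, 0.665, -0.001, -0.001]
ft_force: [0.5, -0.1, -0.8]
width: 16.7
```

Call:
arm_command(
  moves="0 0 0 0 0; 0 0 0 0 0; 0 0 0 0 0; 0 0 0 0 0; 0 0 0 0 0",
)

```text
time_s: 3.88
tcp_pos: [644.0, 106.2, 46.1]
ee_rot: [0.747, 0.665, -0.0, -0.001]
ft_force: [-0.9, 3.5, -2.0]
width: 10.1
```

```bash
python3 - <<'E'
from h import *
s,M=tool()
E
```

```text
t 3.8833 tcp [643.98 106.17  46.11] q [ 0.05  0.26  1.66  0.    1.22 -1.41] F [-0.9   3.47 -2.05] M [0.58 0.06 0.09] w 10.138215012805725
yaw deg 83.35388137182989 tilt [-0.  0.]
```

Call:
arm_command(
  moves="0 0 0 0 -1; 0 0 0 0 -2; 0 0 0 0 -3; 0 0 0 0 -4; 0 0 0 0 -4",
)

```text
time_s: 4.3
tcp_pos: [644.0, 106.3, 46.2]
ee_rot: [0.723, 0.691, -0.0, -0.001]
ft_force: [-0.3, 3.2, -2.3]
width: 9.8
```

```bash
python3 - <<'E'
from h import *
s,M=tool()
E
```

```text
t 4.3 tcp [644.01 106.28  46.22] q [ 0.05  0.26  1.66  0.    1.22 -1.48] F [-0.35  3.23 -2.29] M [ 0.51  0.12 -0.06] w 9.763438569040368
yaw deg 87.40938482580569 tilt [-0.  0.]
```

Call:
arm_command(
  moves="0 0 0 0 -1; 0 0 0 0 -2; 0 0 0 0 -3; 0 0 0 0 -4; 0 0 0 0 -4",
)

```text
time_s: 4.72
tcp_pos: [644.1, 106.3, 46.4]
ee_rot: [0.698, 0.716, -0.0, -0.001]
ft_force: [-0.8, 3.6, -0.7]
width: 9.7
```

```bash
python3 - <<'E'
from h import *
s,M=tool()
E
```

```text
t 4.7167 tcp [644.07 106.3   46.39] q [ 0.05  0.26  1.66  0.    1.22 -1.55] F [-0.75  3.64 -0.75] M [ 0.55  0.19 -0.07] w 9.651712781679818
yaw deg 91.4668481141773 tilt [-0.  0.]
```

Call:
arm_command(
  moves="0 0 0 0 -1; 0 0 0 0 -2; 0 0 0 0 -3; 0 0 0 0 -4; 0 0 0 0 -4",
)

```text
time_s: 5.13
tcp_pos: [644.1, 106.4, 46.6]
ee_rot: [0.672, 0.74, -0.0, -0.001]
ft_force: [-0.5, 4.4, -1.8]
width: 10.3
```

```bash
python3 - <<'E'
from h import *
s,M=tool()
E
```

```text
t 5.1333 tcp [644.12 106.42  46.58] q [ 0.05  0.26  1.66  0.    1.22 -1.62] F [-0.46  4.36 -1.82] M [ 0.52  0.21 -0.09] w 10.343841590311845
yaw deg 95.52945293363807 tilt [-0.  0.]
```

Call:
arm_command(
  moves="0 0 0 0 -1; 0 0 0 0 -2; 0 0 0 0 -3; 0 0 0 0 -4; 0 0 0 0 -4",
)

```text
time_s: 5.55
tcp_pos: [644.2, 106.4, 46.8]
ee_rot: [0.646, 0.764, -0.0, -0.001]
ft_force: [-1.9, 4.3, 0.6]
width: 10.2
```

```bash
python3 - <<'E'
from h import *
s,M=tool()
E
```

```text
t 5.55 tcp [644.17 106.44  46.77] q [ 0.05  0.26  1.66  0.    1.22 -1.69] F [-1.9   4.25  0.62] M [ 0.55  0.29 -0.06] w 10.18248629001186
yaw deg 99.588978601761 tilt [-0.  0.]
```

Call:
arm_command(
  moves="0 0 0 0 -1; 0 0 0 0 -2; 0 0 0 0 -3; 0 0 0 0 -4; 0 0 0 0 -4",
)

```text
time_s: 5.97
tcp_pos: [644.2, 106.5, 47.0]
ee_rot: [0.618, 0.786, 0.0, -0.001]
ft_force: [-2.0, 3.3, 1.6]
width: 9.8
```

```bash
python3 - <<'E'
from h import *
s,M=tool()
E
```

```text
t 5.9667 tcp [644.22 106.5   46.97] q [ 0.05  0.26  1.66  0.    1.22 -1.76] F [-2.03  3.3   1.6 ] M [ 0.59  0.42 -0.06] w 9.84550789488967
yaw deg 103.64733879346343 tilt [-0.  0.]
```

Call:
arm_command(
  moves="0 0 0 -0.0004 -6.3; 0 0 0 -0.0008 -12.6; 0 0 0 -0.0012 -18.9; 0 0 0 -0.0016 -25.2; 0 0 0 -0.0019 -31.5",
)

```text
time_s: 6.38
tcp_pos: [644.1, 106.8, 48.9]
ee_rot: [0.379, 0.925, 0.001, -0.002]
ft_force: [-2.2, 4.4, 0.9]
width: 10.4
```

```bash
python3 - <<'E'
from h import *
s,M=tool()
E
```

```text
t 6.3833 tcp [644.06 106.85  48.91] q [ 0.05  0.26  1.66  0.    1.22 -2.32] F [-2.2   4.43  0.92] M [ 0.75  0.42 -0.1 ] w 10.39189674971049
yaw deg 135.46092722144522 tilt [-0.  0.]
```

Call:
arm_command(
  moves="0 0 0 -0.0004 -6.8; 0 0 0 -0.0008 -13.6; 0 0 0 -0.0012 -20.4; 0 0 0 -0.0016 -27.2; 0 0 0 -0.002 -34",
)

```text
time_s: 6.8
tcp_pos: [643.6, 107.2, 50.9]
ee_rot: [0.089, 0.996, 0.001, -0.002]
ft_force: [-3.9, 4.4, 1.5]
width: 9.9
```

```bash
python3 - <<'E'
from h import *
s,M=tool()
E
```

```text
t 6.8 tcp [643.62 107.17  50.91] q [ 0.05  0.26  1.66  0.    1.23 -2.92] F [-3.89  4.41  1.48] M [ 0.75  0.58 -0.14] w 9.935773995752738
yaw deg 169.804372558755 tilt [-0.  0.]
```

Call:
arm_command(
  moves="0.03 0 0 0 0; 0.04 0 0 0 0; 0.04 0 0 -0.02 0; 0.04 0 0 -0.05 3; 0.04 0 0 -0.08 10",
)

```text
time_s: 7.22
tcp_pos: [643.4, 105.8, 130.5]
ee_rot: [0.178, 0.984, 0.0, -0.003]
ft_force: [1.6, 0.0, 0.6]
width: 40.2
```

```bash
python3 - <<'E'
from h import *
s,M=tool();wings('w3',64)
print('need tool', M.T@(np.array([602,-38,115])-s['tcp_pos']))
E
```

```text
t 7.2167 tcp [643.4  105.78 130.49] q [ 0.05  0.17  1.61  0.    1.36 -2.74] F [1.58 0.02 0.64] M [-0.03 -0.05  0.03] w 40.16772725658977
yaw deg 159.46936078740094 tilt [-0.01  0.  ]
7 [296  89  53  22 817] [615.24  35.72  65.05] 67.26201659298206 ((615.4337768554688, 35.766868591308594), (11.721146583557129, 35.118324279785156), 73.80554962158203)
10 [ 306  174   27   64 1187] [643.22 103.19  75.01] 77.87060358872702 ((643.8330688476562, 105.12242889404297), (45.37713623046875, 13.998848915100098), 77.5574722290039)
13 [ 561  338   79   62 2540] [471.63 320.26  76.89] 89.98670149590436 ((464.603759765625, 328.1220397949219), (72.65873718261719, 37.678199768066406), 15.643937110900879)
15 [617 387  23  13 178] [441.96 375.33  72.13] 77.87859353276639 ((442.69989013671875, 375.6722412109375), (21.231494903564453, 6.698620796203613), 29.039020538330078)
need tool [ -11.74 -149.15   15.53]
```

Call:
arm_command(
  moves="0.04 -0.003 -0.035 0 7; 0.04 -0.006 -0.07 0 14; 0.04 -0.009 -0.11 0 21; 0.04 -0.012 -0.149 0 28; 0.04 -0.012 -0.149 0 35",
)

```text
time_s: 7.68
tcp_pos: [605.3, -44.1, 139.5]
ee_rot: [0.474, 0.88, 0.001, 0.005]
ft_force: [-0.1, -0.6, 0.3]
width: 39.7
```

Call:
arm_command(
  moves="0.04 0 0 0 7; 0.04 0 0 0 14; 0.04 0 0 0 21; 0.04 0 0 0 28; 0.04 0 0 0 35",
)

```text
time_s: 8.1
tcp_pos: [605.8, -45.3, 139.7]
ee_rot: [0.72, 0.694, 0.002, 0.005]
ft_force: [-0.4, 1.2, 0.2]
width: 39.9
```

Call:
arm_command(
  moves="0.04 0 0 0 7; 0.04 0 0 0 14; 0.04 0 0 0 21; 0.04 0 0 0 28; 0.04 0 0 0 36",
)

```text
time_s: 8.52
tcp_pos: [606.2, -46.4, 139.9]
ee_rot: [0.898, 0.441, 0.004, 0.005]
ft_force: [-0.3, -0.6, 0.6]
width: 39.9
```

```bash
python3 - <<'E'
from h import *
s,M=tool();wings('w4',64)
E
```

```text
t 8.5167 tcp [606.23 -46.42 139.91] q [-0.2   0.05  1.73 -0.    1.35 -1.11] F [-0.35 -0.57  0.61] M [-0.01  0.01 -0.  ] w 39.8821547810009
yaw deg 52.32428018249176 tilt [ 0.01 -0.01]
1 [ 488   91   76   45 1727] [641.35 103.76  74.11] 78.04935467364805 ((643.1036987304688, 105.03837585449219), (46.6832389831543, 14.412508010864258), 78.12391662597656)
2 [402 116  27  49 698] [614.55  35.37  65.07] 67.3550111258422 ((614.805908203125, 35.19365310668945), (11.681886672973633, 35.475685119628906), 74.25916290283203)
3 [ 315  157   19   60 1092] [600.61 -37.63  70.41] 73.0873142533514 ((601.6493530273438, -38.53421401977539), (13.84453296661377, 45.437503814697266), 53.04038619995117)
5 [   0  312   61   66 2010] [ 552.53 -317.03   76.98] 89.99995460523687 ((551.070068359375, -322.0751647949219), (59.91728973388672, 28.30424690246582), 0.8079240918159485)
```

View pics/w4.png

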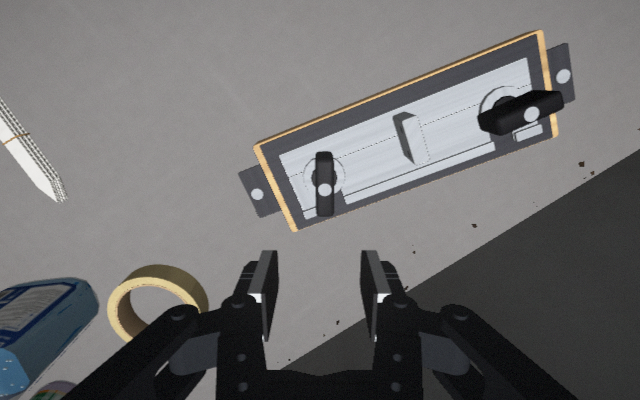

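Call:
arm_command(
  moves="0.04 0.0036 -0.0084 0.02 -0.7; 0.04 0.0036 -0.0084 0.04 -0.7; 0.04 0.0036 -0.0084 0.057 -0.7; 0.04 0.0036 -0.0084 0.057 -0.7; 0.04 0.0036 -0.0084 0.057 -0.7",
)

```text
time_s: 8.98
tcp_pos: [601.8, -39.1, 81.9]
ee_rot: [0.895, 0.445, 0.003, 0.005]
ft_force: [0.3, -0.1, 1.8]
width: 39.9
```

```bash
python3 - <<'E'
from h import *
s,M=tool()
print('need tool', M.T@(np.array([601.8,-38.4,45])-s['tcp_pos']))
E
```

```text
t 8.9833 tcp [601.8  -39.1   81.91] q [-0.19  0.1   1.78 -0.01  1.25 -1.11] F [ 0.28 -0.07  1.76] M [ 0.05  0.04 -0.03] w 39.870581956509724
yaw deg 52.86118691465516 tilt [ 0.01 -0.01]
need tool [ 0.55 -0.86 36.91]
```

Call:
arm_command(
  moves="0.04 0.0005 -0.0008 0.02 0; 0.04 0.0005 -0.0008 0.037 0; 0.04 0.0005 -0.0008 0.037 0; 0.014 0.0005 -0.0008 0.037 0; 0 0.0005 -0.0008 0.037 0",
)

```text
time_s: 9.4
tcp_pos: [603.2, -38.9, 46.9]
ee_rot: [0.895, 0.445, 0.004, 0.006]
ft_force: [0.0, 0.4, 0.8]
width: 16.9
```

Call:
arm_command(
  moves="0 0 0 0 0; 0 0 0 0 0; 0 0 0 0 0; 0 0 0 0 0; 0 0 0 0 0",
)

```text
time_s: 9.82
tcp_pos: [603.4, -38.9, 47.3]
ee_rot: [0.895, 0.445, 0.004, 0.006]
ft_force: [-0.4, -0.3, -0.3]
width: 0.2
```

```bash
python3 - <<'E'
from h import *
s,M=tool()
E
```

```text
t 9.8167 tcp [603.4  -38.93  47.34] q [-0.18  0.15  1.79 -0.01  1.19 -1.11] F [-0.43 -0.34 -0.28] M [ 0.05 -0.03 -0.01] w 0.22036938284396704
yaw deg 52.87805499981801 tilt [ 0.01 -0.01]
```

Call:
arm_command(
  moves="0 0 0 0 1; 0 0 0 0 2; 0 0 0 0 3; 0 0 0 0 4; 0 0 0 0 4",
)

```text
time_s: 10.23
tcp_pos: [603.3, -38.9, 47.2]
ee_rot: [0.911, 0.413, 0.004, 0.006]
ft_force: [0.3, -0.3, -0.8]
width: 0.1
```

```bash
python3 - <<'E'
from h import *
s,M=tool()
E
```

```text
t 10.2333 tcp [603.32 -38.93  47.24] q [-0.18  0.15  1.79 -0.01  1.19 -1.03] F [ 0.32 -0.35 -0.82] M [-0.04 -0.04 -0.01] w 0.08817981465044883
yaw deg 48.82119216607298 tilt [ 0.01 -0.01]
```

```bash
python3 - <<'E'
from h import *
snap('wrist','w5');im,_,_=snap('side','s5')
cv2.imwrite('pics/s5c.png',cv2.resize(im[120:320,290:490],None,fx=3,fy=3,interpolation=cv2.INTER_CUBIC)[:,:,::-1])
E
```

```text
(no output)
```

View pics/w5.png

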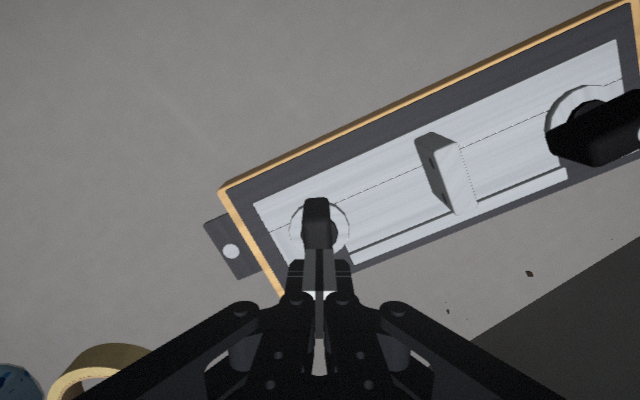

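View pics/s5c.png

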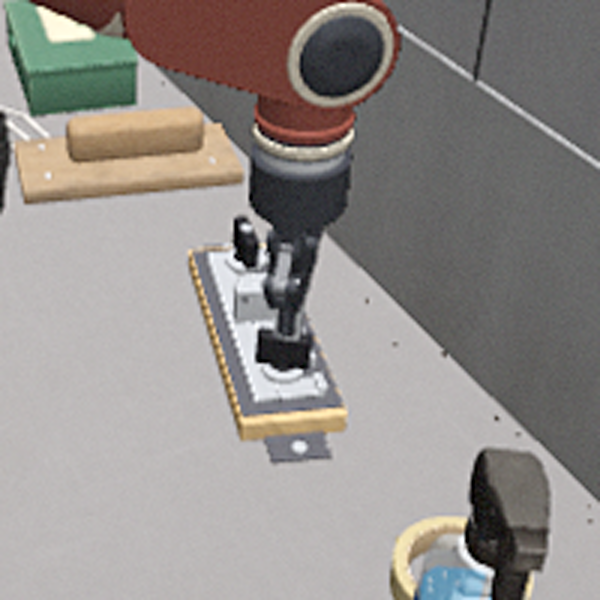

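```bash
python3 - <<'E'
from h import *
im,d,m=load('w5')
P=pts(d,m)
cv2.imwrite('pics/w5c.png',cv2.resize(np.clip(im[180:380,230:410].astype(float)*2.2,0,255).astype(np.uint8),None,fx=3,fy=3,interpolation=cv2.INTER_CUBIC)[:,:,::-1])
for v in range(195,350,8): print(v,P[v,318],P[v,300],P[v,335])
E
```

```text
195 [586.88 -25.76  29.37] [579.96 -33.77  29.14] [593.59 -18.33  28.94]
203 [584.57 -23.75  50.99] [583.91 -37.43  28.18] [597.48 -21.61  28.81]
211 [584.2  -23.44  63.41] [585.27 -38.04  37.42] [598.41 -22.96  37.6 ]
219 [585.18 -24.31  70.2 ] [588.98 -41.42  37.32] [602.26 -26.21  37.42]
227 [588.21 -26.97  70.37] [593.04 -45.19  36.27] [604.39 -28.3   41.95]
235 [591.26 -29.64  70.61] [595.43 -47.06  40.66] [608.26 -31.58  41.84]
243 [594.13 -32.16  71.45] [600.52 -51.94  37.  ] [614.02 -36.17  37.5 ]
251 [595.06 -32.98  77.03] [604.14 -55.17  37.91] [618.17 -39.67  37.34]
259 [595.42 -33.3   83.45] [592.51 -41.88  77.45] [603.72 -29.97  76.5 ]
267 [594.83 -32.79  91.4 ] [592.44 -41.29  85.17] [602.76 -29.7   85.  ]
275 [595.03 -32.97  97.05] [593.07 -41.48  90.61] [602.23 -29.71  91.99]
283 [594.71 -32.7  103.27] [592.99 -40.97  97.12] [599.07 -27.76 103.26]
291 [594.4  -32.43 109.  ] [589.9  -37.33 109.2 ] [599.03 -28.04 108.19]
299 [597.15 -34.84 108.84] [589.2  -36.25 115.61] [597.02 -26.85 116.06]
307 [599.82 -37.18 108.91] [590.17 -36.94 118.42] [597.03 -27.13 120.12]
315 [602.56 -39.58 108.96] [589.75 -36.22 123.48] [597.29 -27.56 123.55]
323 [605.41 -42.08 108.91] [589.45 -35.63 127.99] [596.97 -27.55 127.63]
331 [609.28 -45.47 107.41] [586.6  -32.47 136.27] [593.2  -24.92 136.31]
339 [ 687.   -113.51    0.1 ] [586.43 -32.08 139.79] [592.61 -24.66 140.08]
347 [ 692.76 -118.56    0.64] [586.37 -31.81 142.93] [592.39 -24.68 143.13]
```

View pics/w5c.png

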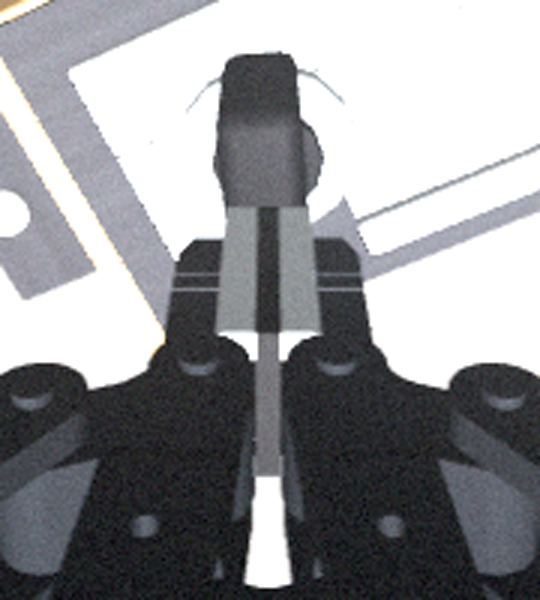

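```bash
python3 - <<'E'
from h import *
# camera->tool fixed transform
C=R.from_matrix(np.array([[1,0,0],[0,-.9475,-.3198],[0,.3198,-.9475]]));o=np.array([-.99,-82.38,-166.43])
for f in('w1','w2','w4','w5','w3'):
    im,d,m=load(f);K=m['camera_matrix'];v,u=np.indices(d.shape)
    Q=np.stack([(u-K[0,2])/K[0,0]*d,-(v-K[1,2])/K[1,1]*d,-d],-1)@C.as_matrix().T+o
    k=(d>0)&(abs(Q[...,0])<60)&(Q[...,2]<5)&(Q[...,2]>-40)&(abs(Q[...,1])<14)
    q=Q[k]
    print(f,k.sum(),'zmax',np.percentile(q[:,2],[50,90,99,100]))
    for a in range(-40,6,5):
        w=q[(q[:,2]>a)&(q[:,2]<=a+5)]
        if len(w)>5: print(a,len(w),'x',w[:,0].min(),w[w[:,0]<0][:,0].max() if (w[:,0]<0).any() else '',w[w[:,0]>0][:,0].min() if (w[:,0]>0).any() else '',w[:,0].max(),'y',w[:,1].min(),w[:,1].max())
E
```

```text
w1 181 zmax [-38.61 -37.   -35.89 -35.58]
-40 181 x -44.112150181300784 -43.29583880860448 40.89700487419683 45.962565850763816 y -10.121183190407251 10.725123127491813
w2 923 zmax [-34.83 -29.62 -25.81 -24.35]
-40 450 x -34.89918523929023 -20.9009101044081 18.64464949560368 32.38537204961197 y -11.36754959515585 11.732215492245999
-35 362 x -33.96783985024314 -20.985390387267426 18.60798598725143 31.235531577855735 y -11.3331276260148 11.193521908449782
-30 108 x -27.319501366567028 -21.016219646261607 18.651898907164 25.577062460483365 y -10.646114558091426 11.569873944002794
w4 926 zmax [-34.91 -29.45 -25.74 -24.79]
-40 459 x -34.90604506763822 -20.99828457471694 18.61750927787906 32.381593818407 y -11.528494197986205 11.446155227102764
-35 352 x -34.007472316647814 -20.9866833237872 18.66700848782297 31.752438007658323 y -11.366614200683571 11.618291179413433
-30 114 x -27.368972416985507 -20.982655456091482 18.65667054265622 25.46064796831686 y -10.662562278408458 10.877976640609589
w5 1024 zmax [-32.33 -23.02 -20.25   4.98]
-40 346 x -14.673797558713757 -0.05448651569586027 0.3
[... 309 characters left out ...]
38327388 -5.954034097755795
-25 297 x -8.804767144625151 -0.46199173151570594 0.0064585067336696556 4.956737507229574 y -13.93588806689219 -4.875779261708431
0 7 x -11.185481837561149 -11.185481837561149 5.842404870143403 8.134152589130789 y -8.046385324046767 0.5466347361475385
w3 931 zmax [-34.78 -29.51 -25.89 -24.35]
-40 457 x -34.79637972955802 -20.93136537973879 18.615476469480704 32.36289090739784 y -11.47790419820791 11.632570381106163
-35 356 x -34.04438140086682 -20.961136163552865 18.612834615723173 31.62808576381344 y -11.31546574959738 11.42089406827337
-30 117 x -27.896076077474063 -21.040873451194305 18.698826596343324 25.389684598704875 y -10.640155134952082 11.747543230180398
```

Call:
arm_command(
  moves="0.04 0 0 -0.005 -4; 0.04 -0.0005 0.0005 -0.02 -4; 0.04 -0.0005 0.0005 -0.03 -4; 0.04 -0.0005 0.0005 -0.03 -4; 0.04 -0.0005 0.0005 -0.03 -4",
)

```text
time_s: 10.75
tcp_pos: [603.9, -39.6, 78.4]
ee_rot: [0.895, 0.445, 0.005, 0.007]
ft_force: [0.5, 0.7, 0.5]
width: 40.1
```

```bash
python3 - <<'E'
from h import *
s,M=tool();wings('w6',64,80)
print('need tool', M.T@(np.array([601.8,-38.4,30])-s['tcp_pos']))
im,d,m=snap('side','s6')
P=pts(d,m)
# fingertip lowest from the side camera near the tcp
k=(np.hypot(P[...,0]-603,P[...,1]+39)<45)&(P[...,2]>60)&(P[...,2]<130)
for a in range(60,130,4):
    w=P[k&(P[...,2]>=a)&(P[...,2]<a+4)]; print(a,len(w), w.mean(0) if len(w) else '')
E
```

```text
t 10.75 tcp [603.86 -39.55  78.35] q [-0.19  0.11  1.78 -0.01  1.24 -1.11] F [0.48 0.71 0.45] M [-0.03 -0.02 -0.01] w 40.090604778329315
yaw deg 52.866526414691954 tilt [ 0.02 -0.01]
1 [ 533  109  106   58 3260] [640.77 103.76  73.65] 78.55610118644563 ((642.8814086914062, 105.12300872802734), (46.81623458862305, 14.667465209960938), 77.50005340576172)
3 [ 421  140   34   62 1137] [614.24  35.52  65.08] 67.08783996275116 ((614.6902465820312, 35.44528579711914), (11.775178909301758, 35.790348052978516), 73.80493927001953)
5 [ 307  190   25   75 1735] [599.73 -37.06  70.41] 73.07130271617777 ((601.40869140625, -38.37556838989258), (13.892066955566406, 45.696956634521484), 52.42428207397461)
need tool [-0.45 -3.16 48.31]
60 21 [598.1  -43.93  62.05]
64 32 [600.87 -44.57  65.96]
68 61 [601.47 -39.46  70.17]
72 4 [607.08 -45.55  72.59]
76 0 
80 0 
84 0 
88 0 
92 0 
96 0 
100 4 [590.44 -62.56 102.92]
104 7 [591.68 -54.35 105.85]
108 11 [589.48 -61.7  110.43]
112 13 [587.2  -64.84 114.44]
116 13 [587.7  -59.93 117.78]
120 13 [588.33 -62.25 121.75]
124 14 [592.28 -60.43 125.88]
128 8 [582.65 -64.64 128.94]
```

Call:
arm_command(
  moves="0.04 -0.0003 -0.003 0.01 0; 0.04 -0.0003 -0.003 0.02 0; 0.04 -0.0003 -0.003 0.03 0; 0.04 -0.0003 -0.003 0.038 0; 0.04 -0.0003 -0.003 0.046 0",
)

```text
time_s: 11.27
tcp_pos: [599.7, -37.9, 28.6]
ee_rot: [0.895, 0.445, 0.003, 0.005]
ft_force: [0.2, -0.6, 0.7]
width: 40.1
```

```bash
python3 - <<'E'
from h import *
s,M=tool();snap('wrist','w7')
print('need tool', M.T@(np.array([601.6,-38.4,22])-s['tcp_pos']))
E
```

```text
t 11.2667 tcp [599.71 -37.94  28.57] q [-0.18  0.16  1.81 -0.01  1.16 -1.1 ] F [ 0.25 -0.63  0.75] M [ 0.05 -0.02  0.07] w 40.13288675007126
yaw deg 52.87349989117229 tilt [ 0.01 -0.01]
need tool [0.78 1.7  6.59]
```

View pics/w7.png

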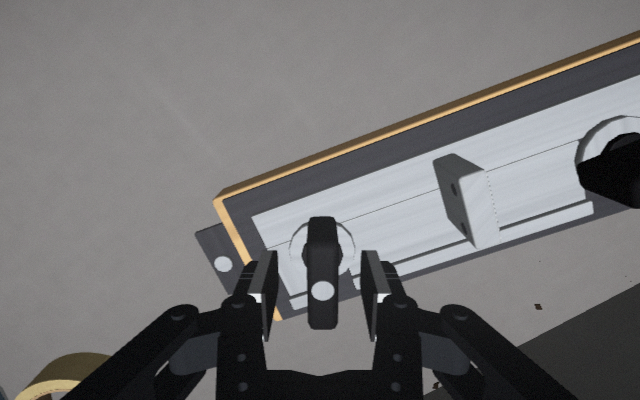

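Call:
arm_command(
  moves="0.04 0.0008 0.0017 0.003 0; 0.04 0.0008 0.0017 0.006 0; 0.025 0.0008 0.0017 0.0065 0; 0.014 0.0008 0.0017 0.0065 0; 0 0.0008 0.0017 0.0065 0",
)

```text
time_s: 11.73
tcp_pos: [601.2, -37.6, 20.9]
ee_rot: [0.895, 0.445, 0.003, 0.005]
ft_force: [2.5, 2.4, -2.4]
width: 13.4
```

Call:
arm_command(
  moves="0 0 0 0 0; 0 0 0 0 0; 0 0 0 0 0; 0 0 0 0 0; 0 0 0 0 0",
)

```text
time_s: 12.15
tcp_pos: [601.3, -37.6, 20.9]
ee_rot: [0.896, 0.445, 0.003, 0.005]
ft_force: [1.5, 1.5, -1.7]
width: 13.1
```

```bash
python3 - <<'E'
from h import *
s,M=tool()
E
```

```text
t 12.15 tcp [601.31 -37.58  20.93] q [-0.18  0.18  1.81 -0.    1.15 -1.1 ] F [ 1.49  1.5  -1.7 ] M [ 0.19 -0.19  0.01] w 13.065492383650529
yaw deg 52.851397396357974 tilt [ 0.01 -0.01]
```

Call:
arm_command(
  moves="0 0 0 0 1; 0 0 0 0 2; 0 0 0 0 3; 0 0 0 0 4; 0 0 0 0 5",
)

```text
time_s: 12.57
tcp_pos: [601.3, -37.6, 21.0]
ee_rot: [0.914, 0.405, 0.003, 0.004]
ft_force: [1.4, 2.0, -1.7]
width: 13.2
```

```bash
python3 - <<'E'
from h import *
s,M=tool()
E
```

```text
t 12.5667 tcp [601.31 -37.55  21.05] q [-0.18  0.18  1.81 -0.    1.15 -1.02] F [ 1.42  2.01 -1.72] M [ 0.21 -0.11  0.12] w 13.233692898154365
yaw deg 47.75531867180335 tilt [ 0.01 -0.01]
```

Call:
arm_command(
  moves="0 0 0 0 1; 0 0 0 0 2; 0 0 0 0 3; 0 0 0 0 4; 0 0 0 0 4",
)

```text
time_s: 12.98
tcp_pos: [601.3, -37.5, 21.3]
ee_rot: [0.928, 0.372, 0.003, 0.004]
ft_force: [-0.7, 1.9, -0.8]
width: 13.1
```

```bash
python3 - <<'E'
from h import *
s,M=tool()
E
```

```text
t 12.9833 tcp [601.34 -37.54  21.29] q [-0.18  0.18  1.81 -0.    1.15 -0.95] F [-0.7   1.91 -0.81] M [0.23 0.11 0.03] w 13.113640259181262
yaw deg 43.69679388756745 tilt [ 0.01 -0.01]
```

Free so far; carrying on gently past the possible 0.25 rad.

Call:
arm_command(
  moves="0 0 0 0 1; 0 0 0 0 2; 0 0 0 0 3; 0 0 0 0 4; 0 0 0 0 4",
)

```text
time_s: 13.4
tcp_pos: [601.4, -37.5, 21.5]
ee_rot: [0.941, 0.339, 0.003, 0.004]
ft_force: [-0.3, 1.2, 0.4]
width: 13.1
```

```bash
python3 - <<'E'
from h import *
s,M=tool()
E
```

```text
t 13.4 tcp [601.36 -37.51  21.5 ] q [-0.18  0.18  1.81 -0.    1.15 -0.87] F [-0.34  1.24  0.36] M [0.2  0.18 0.1 ] w 13.106215016711548
yaw deg 39.64258751172741 tilt [ 0.01 -0.01]
```

Call:
arm_command(
  moves="0 0 0 0 1; 0 0 0 0 2; 0 0 0 0 3; 0 0 0 -0.0002 4; 0 0 0 -0.0002 5",
)

```text
time_s: 13.82
tcp_pos: [601.4, -37.5, 21.8]
ee_rot: [0.955, 0.297, 0.004, 0.004]
ft_force: [-1.5, 1.4, 1.2]
width: 12.8
```

```bash
python3 - <<'E'
from h import *
s,M=tool()
E
```

```text
t 13.8167 tcp [601.36 -37.49  21.76] q [-0.18  0.18  1.81 -0.    1.15 -0.79] F [-1.48  1.37  1.22] M [0.25 0.27 0.14] w 12.768218832987111
yaw deg 34.53926288455206 tilt [ 0.01 -0.01]
```

Call:
arm_command(
  moves="0 0 0 -0.0004 6.8; 0 0 0 -0.0008 13.6; 0 0 0 -0.0012 20.4; 0 0 0 -0.0016 27.2; 0 0 0 -0.0021 34",
)

```text
time_s: 14.23
tcp_pos: [601.4, -37.3, 23.9]
ee_rot: [1.0, 0.001, 0.005, 0.002]
ft_force: [1.2, 2.2, 0.6]
width: 13.2
```

```bash
python3 - <<'E'
from h import *
s,M=tool()
E
```

```text
t 14.2333 tcp [601.4  -37.33  23.87] q [-0.18  0.17  1.81 -0.    1.15 -0.19] F [1.19 2.2  0.6 ] M [0.34 0.16 0.09] w 13.188755731643328
yaw deg 0.15151190609711135 tilt [ 0.01 -0.  ]
```

Call:
arm_command(
  moves="0 0 0 -0.0004 6.8; 0 0 0 -0.0008 13.6; 0 0 0 -0.0012 20.4; 0 0 0 -0.0016 27.2; 0 0 0 -0.0021 34",
)

```text
time_s: 14.65
tcp_pos: [601.6, -37.2, 26.0]
ee_rot: [0.956, -0.294, 0.005, 0.001]
ft_force: [1.0, 1.6, 0.3]
width: 13.3
```

```bash
python3 - <<'E'
from h import *
s,M=tool()
E
```

```text
t 14.65 tcp [601.55 -37.17  25.97] q [-0.18  0.17  1.81 -0.    1.15  0.42] F [0.99 1.63 0.28] M [0.36 0.1  0.04] w 13.267666693496732
yaw deg -34.24100218948297 tilt [ 0.01 -0.  ]
```

Call:
arm_command(
  moves="0.03 0 0 0 0; 0.04 0 0 0 0; 0.04 0 0 -0.03 0; 0.04 0 0 -0.065 -3; 0.04 0 0 -0.1 -10",
)

```text
time_s: 15.07
tcp_pos: [599.5, -36.9, 125.8]
ee_rot: [0.978, -0.207, 0.004, 0.002]
ft_force: [0.5, 0.2, 0.1]
width: 39.9
```

Call:
arm_command(
  moves="0.04 0 0 0 -7; 0.04 0 0 0 -14; 0.04 0 0 0 -21; 0.04 0 0 0 -28; 0.04 0 0 0 -35",
)

```text
time_s: 15.48
tcp_pos: [599.4, -37.3, 125.7]
ee_rot: [0.995, 0.101, 0.003, 0.003]
ft_force: [-0.2, 0.8, -0.2]
width: 40.1
```

Call:
arm_command(
  moves="0.04 0 0 0 -7; 0.04 0 0 0 -14; 0.04 0 0 0 -21; 0.04 0 0 0 -28; 0.04 0 0 0 -35",
)

```text
time_s: 15.9
tcp_pos: [599.4, -37.7, 125.6]
ee_rot: [0.917, 0.399, 0.002, 0.004]
ft_force: [-0.4, 0.2, 0.4]
width: 39.9
```

```bash
python3 - <<'E'
from h import *
s,M=tool();wings('w8',62,85)
print('need tool', M.T@(np.array([614.8,35.5,90])-s['tcp_pos']))
E
```

```text
t 15.9 tcp [599.42 -37.7  125.65] q [-0.18  0.05  1.75 -0.    1.33 -1.  ] F [-0.36  0.19  0.43] M [ 0.    0.   -0.05] w 39.93276200229964
yaw deg 47.02553277551026 tilt [ 0.01 -0.01]
1 [ 484   86   83   53 2086] [640.99 103.9   73.53] 78.44789565877593 ((642.860107421875, 105.06806182861328), (46.499027252197266, 14.593949317932129), 78.24846649169922)
2 [395 125  33  51 878] [613.98  35.51  64.84] 67.13387591096034 ((614.7775268554688, 35.640602111816406), (12.269926071166992, 35.68912124633789), 73.91806030273438)
3 [ 288  193   66   32 1477] [600.21 -37.21  74.1 ] 78.45822331281548 ((601.5082397460938, -38.400054931640625), (45.97209930419922, 14.39444637298584), 57.804805755615234)
9 [   0  355   74   45 1889] [ 546.75 -318.03   73.24] 84.95944415745703 ((541.84765625, -323.57940673828125), (65.07337951660156, 28.92527961730957), 18.73816680908203)
need tool [ 64.02 -38.98  35.33]
```

View pics/w8.png

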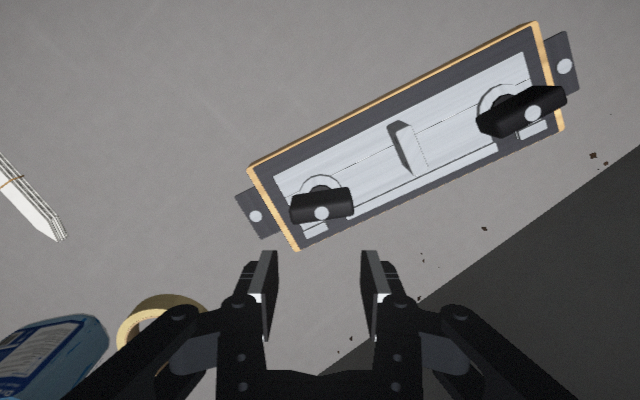

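Call:
arm_command(
  moves="0.04 0.016 -0.01 0.008 -6; 0.04 0.032 -0.02 0.016 -12; 0.04 0.048 -0.03 0.024 -18; 0.04 0.064 -0.039 0.035 -24; 0.04 0.064 -0.039 0.035 -26.9",
)

```text
time_s: 16.37
tcp_pos: [613.3, 38.0, 87.6]
ee_rot: [0.796, 0.605, 0.0, 0.003]
ft_force: [-0.8, 1.0, -0.4]
width: 39.8
```

Call:
arm_command(
  moves="0.04 0 0 0.01 0; 0.04 0 0 0.02 0; 0.04 0 0 0.02 0; 0.04 0 0 0.02 0; 0.04 0 0 0.02 0",
)

```text
time_s: 16.78
tcp_pos: [613.4, 37.4, 67.6]
ee_rot: [0.797, 0.604, -0.0, 0.003]
ft_force: [0.5, -0.2, 1.0]
width: 40.0
```

```bash
python3 - <<'E'
from h import *
s,M=tool();wings('w9',60,68)
print('need tool', M.T@(np.array([614.9,35.5,19.5])-s['tcp_pos']))
E
```

```text
t 16.7833 tcp [613.39  37.41  67.63] q [-0.06  0.15  1.75 -0.01  1.24 -1.35] F [ 0.49 -0.25  0.98] M [ 0.02 -0.01  0.03] w 39.98995686443355
yaw deg 74.37940459496805 tilt [ 0. -0.]
1 [ 308  210   22   60 1234] [613.44  36.    64.74] 66.71966963784723 ((614.87646484375, 35.66954040527344), (11.90910530090332, 36.39124298095703), 73.82699584960938)
2 [150 231  81  42 620] [597.48 -33.69  64.04] 67.99324667552892 ((597.85009765625, -34.201805114746094), (46.256187438964844, 10.459444046020508), 44.898223876953125)
3 [406 241  84  26 571] [636.74 103.49  64.03] 67.99823989306847 ((636.7972412109375, 104.77558135986328), (11.103350639343262, 45.52972412109375), 0.9548898935317993)
need tool [-1.25  1.73 48.14]
```

View pics/w9.png

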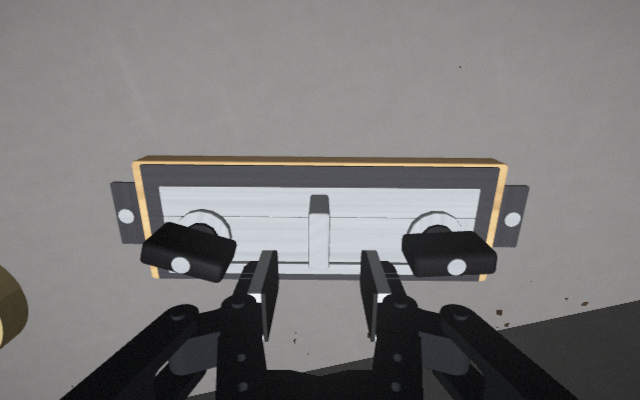

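Call:
arm_command(
  moves="0.04 -0.0012 0.0017 0.012 0.5; 0.04 -0.0012 0.0017 0.024 0.5; 0.04 -0.0012 0.0017 0.036 0.5; 0.04 -0.0012 0.0017 0.042 0.5; 0.04 -0.0012 0.0017 0.047 0.5",
)

```text
time_s: 17.25
tcp_pos: [613.9, 35.6, 18.8]
ee_rot: [0.799, 0.601, -0.001, 0.002]
ft_force: [0.4, 0.4, 0.5]
width: 39.9
```

```bash
python3 - <<'E'
from h import *
s,M=tool();snap('wrist','w10')
print('need tool', M.T@(np.array([614.9,35.5,19.5])-s['tcp_pos']))
E
```

```text
t 17.25 tcp [613.86  35.61  18.76] q [-0.06  0.21  1.77 -0.01  1.16 -1.35] F [0.36 0.4  0.52] M [ 0.05 -0.01  0.03] w 39.91644616440319
yaw deg 73.87937046641069 tilt [ 0. -0.]
need tool [ 0.18  1.03 -0.74]
```

View pics/w10.png

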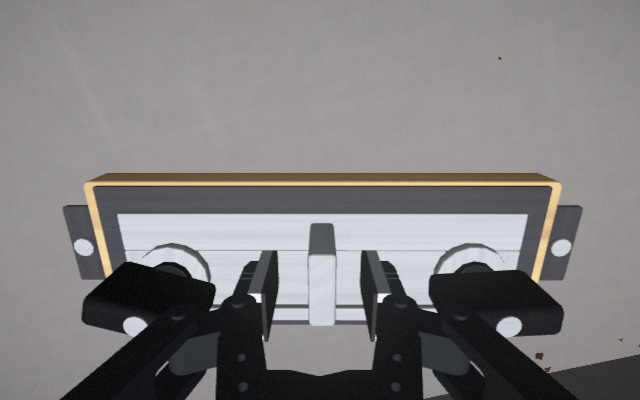

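Straddling the tab (u≈322, pads at 272/368). Closing.

Call:
arm_command(
  moves="0.03 0 0.0005 -0.0005 0; 0.02 0 0.0005 -0.0005 0; 0.012 0 0.0005 -0.0005 0; 0 0 0.0005 -0.0005 0; 0 0 0.0005 -0.0005 0",
  grip_force=60,
)

```text
time_s: 17.72
tcp_pos: [614.4, 35.6, 19.3]
ee_rot: [0.799, 0.601, -0.001, 0.002]
ft_force: [0.3, 0.4, 0.5]
width: 10.7
```

Call:
arm_command(
  moves="0 0 0 0 0; 0 0 0 0 0; 0 0 0 0 0; 0 0 0 0 0; 0 0 0 0 0",
)

```text
time_s: 18.13
tcp_pos: [614.4, 35.6, 19.4]
ee_rot: [0.799, 0.601, -0.001, 0.002]
ft_force: [-0.6, 0.6, -1.1]
width: 10.2
```

```bash
python3 - <<'E'
from h import *
s,M=tool();print(M)
E
```

```text
t 18.1333 tcp [614.43  35.64  19.36] q [-0.06  0.21  1.77 -0.    1.16 -1.35] F [-0.6   0.61 -1.15] M [0.15 0.05 0.01] w 10.23662356482157
yaw deg 73.88126557316326 tilt [ 0. -0.]
[[ 0.28  0.96  0.  ]
 [ 0.96 -0.28 -0.  ]
 [-0.    0.   -1.  ]]
```

Call:
arm_command(
  moves="0 0 -0.002 0 0; 0 0 -0.004 0 0; 0 0 -0.006 0 0; 0 0 -0.008 0 0; 0 0 -0.01 0 0",
)

```text
time_s: 18.55
tcp_pos: [604.6, 38.5, 19.4]
ee_rot: [0.799, 0.601, -0.001, 0.002]
ft_force: [0.2, 0.1, -0.0]
width: 10.6
```

```bash
python3 - <<'E'
from h import *
s,M=tool()
E
```

```text
t 18.55 tcp [604.64  38.48  19.36] q [-0.06  0.19  1.79 -0.    1.15 -1.34] F [ 0.17  0.09 -0.04] M [ 0.07 -0.11 -0.12] w 10.577179066800804
yaw deg 73.8784056308449 tilt [ 0. -0.]
```

Call:
arm_command(
  moves="0 0 -0.004 0 0; 0 0 -0.008 0 0; 0 0 -0.012 0 0; 0 0 -0.016 0 0; 0 0 -0.02 0 0",
)

```text
time_s: 18.97
tcp_pos: [585.0, 44.2, 19.4]
ee_rot: [0.799, 0.601, -0.001, 0.002]
ft_force: [1.6, -0.6, -1.3]
width: 10.5
```

```bash
python3 - <<'E'
from h import *
s,M=tool();snap('wrist','w11')
E
```

```text
t 18.9667 tcp [585.02  44.19  19.37] q [-0.05  0.15  1.84 -0.    1.15 -1.34] F [ 1.59 -0.64 -1.27] M [ 0.1  -0.15 -0.02] w 10.527318334124217
yaw deg 73.8829501130626 tilt [ 0. -0.]
```

View pics/w11.png

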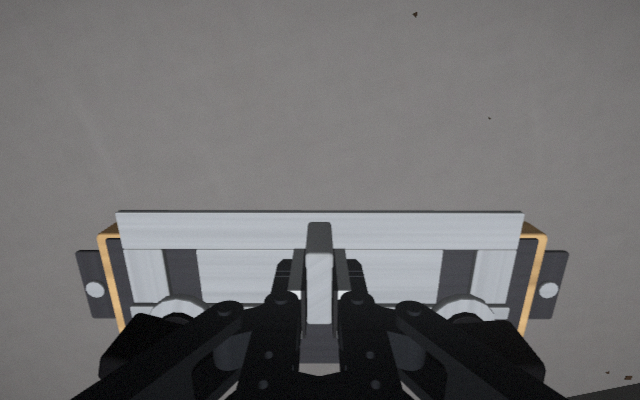

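Call:
arm_command(
  moves="0 0 -0.008 0 0; 0 0 -0.016 0 0; 0 0 -0.024 0 0; 0 0 -0.032 0 0; 0 0 -0.04 0 0",
)

```text
time_s: 19.43
tcp_pos: [545.2, 55.7, 19.3]
ee_rot: [0.799, 0.601, -0.001, 0.002]
ft_force: [-0.7, -0.2, -1.1]
width: 10.9
```

Call:
arm_command(
  moves="0 0 -0.01 -0.003 0; 0 0 -0.02 -0.006 0; 0 0 -0.03 -0.008 0; 0 0 -0.043 -0.008 0; 0 0 -0.055 -0.008 0",
)

```text
time_s: 19.85
tcp_pos: [490.7, 71.3, 26.8]
ee_rot: [0.799, 0.601, -0.001, 0.002]
ft_force: [0.4, -0.2, -3.3]
width: 11.2
```

```bash
python3 - <<'E'
from h import *
s,M=tool();snap('wrist','w12');im,_,_=snap('side','s12')
cv2.imwrite('pics/s12c.png',cv2.resize(im[120:320,240:480],None,fx=3,fy=3,interpolation=cv2.INTER_CUBIC)[:,:,::-1])
E
```

```text
t 19.85 tcp [490.7   71.29  26.78] q [-0.   -0.07  2.05 -0.    1.16 -1.29] F [ 0.42 -0.18 -3.34] M [-0.02  0.08 -0.03] w 11.230861830792096
yaw deg 73.91555955987346 tilt [ 0. -0.]
```

View pics/w12.png

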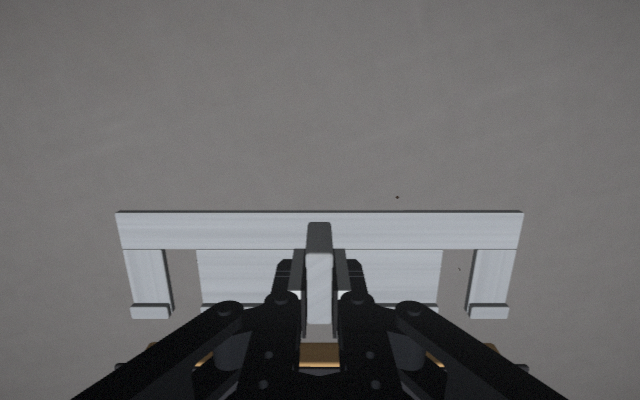

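View pics/s12c.png

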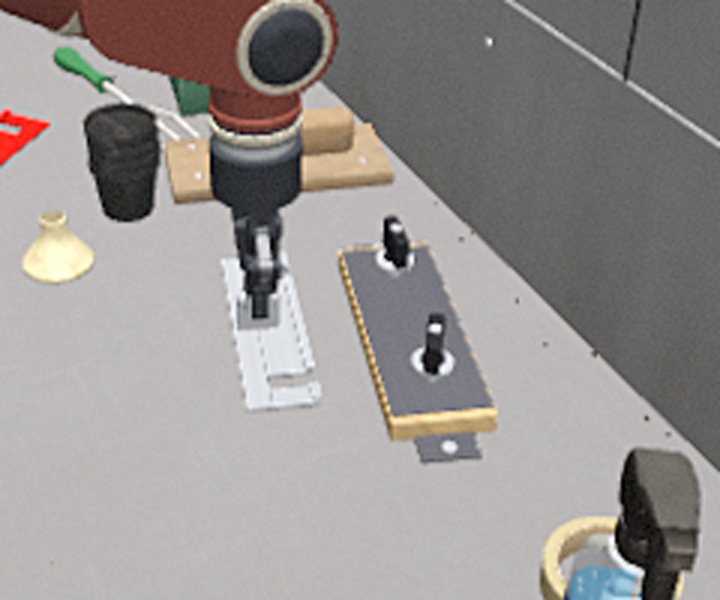

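Call:
arm_command(
  moves="0 0 0 0.007 0; 0 0 0 0.014 0; 0 0 0 0.02 0; 0 0 0 0.025 0; 0 0 0 0.028 0",
)

```text
time_s: 20.37
tcp_pos: [488.9, 71.3, -3.3]
ee_rot: [0.799, 0.601, -0.003, 0.001]
ft_force: [0.6, -0.1, -2.9]
width: 10.3
```

Call:
arm_command(
  moves="0 0 0 0.0005 0; 0 0 0 0.001 0; 0 0 0 0.0015 0; 0 0 0 0.002 0; 0 0 0 0.002 0",
)

```text
time_s: 20.78
tcp_pos: [489.5, 71.2, -4.6]
ee_rot: [0.799, 0.601, -0.002, 0.001]
ft_force: [-1.7, -0.8, 2.7]
width: 10.7
```

```bash
python3 - <<'E'
from h import *
s,M=tool()
E
```

```text
t 20.7833 tcp [489.48  71.21  -4.63] q [-0.   -0.02  2.07 -0.01  1.1  -1.29] F [-1.7  -0.75  2.73] M [ 0.12  0.19 -0.05] w 10.671652593563165
yaw deg 73.94272566179635 tilt [-0. -0.]
```

Call:
arm_command(
  moves="0 0 0 0.0003 0; 0.011 0 0 0.0003 0; 0.016 0 0 0.0003 0; 0.025 0 0 0.0003 0; 0.04 0 0 0.0003 0",
)

```text
time_s: 21.2
tcp_pos: [489.7, 71.2, -4.8]
ee_rot: [0.799, 0.601, -0.002, 0.001]
ft_force: [0.1, 0.6, -0.4]
width: 35.7
```

Call:
arm_command(
  moves="0.04 0 0 0 0; 0.04 0 0 -0.02 0; 0.04 0 0 -0.05 0; 0.04 0 0 -0.09 0; 0.04 0 0 -0.13 0",
)

```text
time_s: 21.62
tcp_pos: [488.8, 71.8, 125.6]
ee_rot: [0.799, 0.601, -0.003, 0.0]
ft_force: [-0.2, -0.0, 0.5]
width: 39.8
```

Call:
arm_command(
  moves="0.04 0 -0.02 -0.02 0; 0.04 0 -0.04 -0.04 0; 0.04 0 -0.06 -0.06 0; 0.04 0 -0.06 -0.06 0; 0.04 0 -0.06 -0.06 0",
)

```text
time_s: 22.03
tcp_pos: [432.1, 88.9, 187.3]
ee_rot: [0.799, 0.602, -0.001, 0.002]
ft_force: [0.1, -0.1, 0.9]
width: 40.3
```

```bash
python3 - <<'E'
from h import *
s,M=tool();im,d,m=snap('wrist','w13');P=pts(d,m)
b=(P[...,2]>3.0)&(P[...,2]<8)&(P[...,0]>440)&(P[...,0]<545)&(P[...,1]>-60)&(P[...,1]<190)&(d>0)
q=P[b];print(len(q),cv2.minAreaRect(q[:,:2].astype(np.float32)))
A=np.c_[q[:,:2]-q[:,:2].mean(0),np.ones(len(q))];print('plane',np.linalg.lstsq(A,q[:,2],rcond=None)[0])
j=(P[...,2]>15)&(P[...,2]<30)&(P[...,0]>545)&(P[...,0]<700)&(d>0)&(P[...,1]>-140)&(P[...,1]<190)
print('jig',cv2.minAreaRect(P[j][:,:2].astype(np.float32)))
im,d,m=snap('side','s13');cv2.imwrite('pics/s13c.png',cv2.resize(im[120:320,240:480],None,fx=3,fy=3,interpolation=cv2.INTER_CUBIC)[:,:,::-1])
E
```

```text
t 22.0333 tcp [432.06  88.91 187.34] q [ 0.04 -0.4   2.04 -0.    1.5  -1.25] F [ 0.11 -0.11  0.87] M [-0.   -0.03  0.04] w 40.326395723518274
yaw deg 73.9841112541089 tilt [-0. -0.]
6875 ((498.8790588378906, 67.47471618652344), (210.1378173828125, 62.58467102050781), 73.849609375)
plane [ 0.01 -0.    5.15]
jig ((621.8677368164062, 33.85200500488281), (249.78102111816406, 89.68603515625), 73.97124481201172)
```

View pics/w13.png

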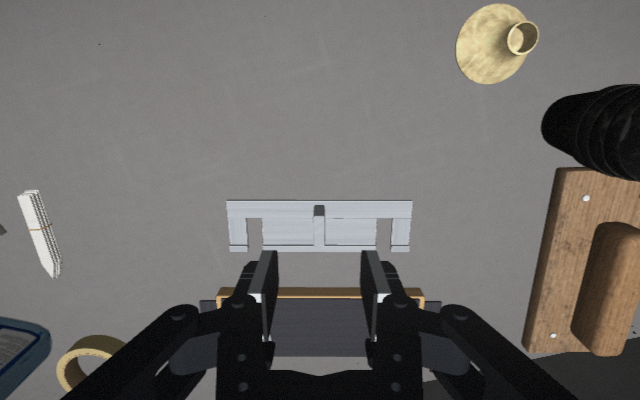

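View pics/s13c.png

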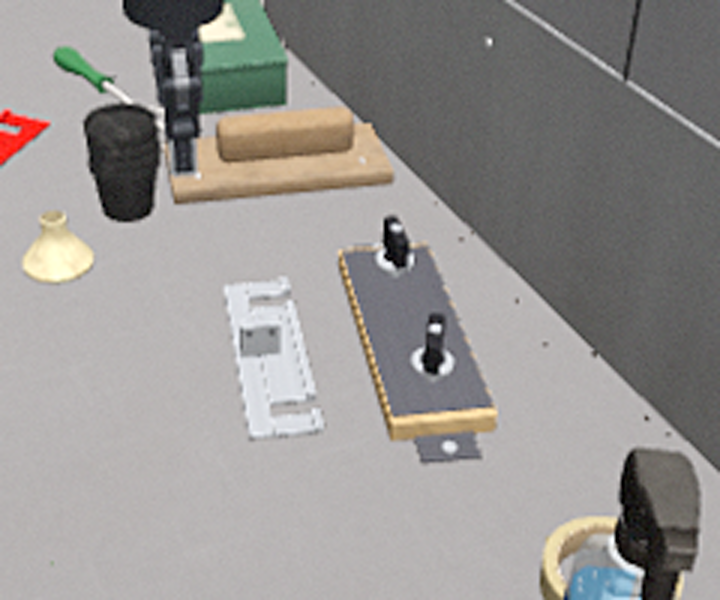

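Bar flat on the bench (top plane at 5.2 mm), tab up, about 50 mm clear of the jig; neighbours in place and robot clear.

```bash
python3 -c "
from h import *
print(bot.finish_job());st()"
```

```text
the job is handed in; nothing more can be done
None
the job is handed in; nothing more can be done
```

The stop bar is off the jig and lies flat on the bench, tab up, and I handed the job in at about 22 s. `finish_job` gives no verdict, so the result below rests on my own last checks.

**Knobs:** The left knob (jig +y) has the right-hand thread and undid anticlockwise. The right knob (-y) has the left-hand thread and undid clockwise. I turned each about 85° (1.48 rad). The moment never went above about 0.15 N m, and neither knob was driven against a stop.

**Bar:** I drew it straight out level by its tab, with under 2 N of resistance, and set it down gently.

**Last checks:**
- The bar's top plane measured 5.2 mm above the bench, so it lies flat.
- It is about 50 mm clear of the jig front and square to it.
- The rose, pots, labels and tape looked undisturbed in the last pictures; I judged this by eye and did not measure it.
- The gripper was open and about 185 mm up, touching nothing.

**What disagreed:** The real fingertips sit about 22 mm behind the stated TCP.
- **Left knob:** I only had it by the top edge of its wing. It still turned fully; its wing turned 84° and its top rose about 4 to 5 mm.
- **Right knob:** My first grip shut just above the wing without holding it. I lifted off, corrected the height, and gripped it properly.

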